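# Clear the polishing fixture and set the clamp screw a quarter turn off its seat

## Task

Pick up the scraper block, wipe the three loose brass chips off the fixture's steel plate into the gutter along its front edge, using the scraper and not the fingers, and stand the scraper upright on the bench again. Then turn the winged thumbscrew on the bridge clamp clockwise until it seats, back it off a quarter turn so that the core insert can still be rolled in its V, and finish while still holding the screw there with the fingers (do not let go). Leave everything else on the bench where it is.

Things in the scene. Friction and masses are not known exactly. Their poses are not given: they have to be found in the camera images.
- fixture: polishing fixture bolted to the bench; origin at the centre of the plate's underside on the bench top. Steel plate 130 x 230 mm (its x, y), 25 mm thick, top at z = 25 mm; it cannot move. Its gutter lies along the front (-x) edge, its clamp on the +y half (x +-13 mm, y 26 to 104 mm); the -y half, y -115 to +20 mm, is bare and carries the chips.
- plate_mid (a point): middle of the bare half of the plate, on its top (x 0, y -50 mm, z 25 mm of the fixture, same axes). The chips' centres start within 40 mm in front (-x), 16 mm behind (+x) and 33 mm to either side (y) of it; the plate's front edge is at x = -65, its rear edge at x = +65 mm.
- gutter_mid (a point): middle of the gutter's floor: an open aluminium trough 50 mm wide (x) and 224 mm long (y) against the plate's front edge, floor 4 mm and rim 18 mm above the bench, so lower than the plate's top (same axes as the fixture).
- bridge_mid (a point): middle of the top of the dark bridge clamp, 86 mm above the bench, 26 mm (x) by 78 mm (y); under it a polished steel core insert, 32 mm in diameter and 88 mm long, lies along x in a V block. The thumbscrew stands on it (same axes as the fixture).
- thumbscrew (a joint): turning angle of the brass winged thumbscrew on its vertical axis, rad: 0 is seated (a hard stop), negative is backed off (-1.571 is a quarter turn off the seat); it grows when turned clockwise seen from above, starts at -1.9 to -0.8, and could be unscrewed to -4. It does not rise or sink as it turns, has friction of 0.05 N m and stays where it is left.
- wing_mid (a point): middle of the thumbscrew's wing, on the screw's axis, 120 mm above the bench; turns with the screw. The wing is an upright flat bar 36 mm long (x of this point), 10 mm thick (y), from 99 to 131 mm above the bench; below it, a round collar of 22 mm from 93 to 99 mm. Pinch it from above across its 10 mm.
- scraper: scraper block: upright wooden block with a brass strip along its foot, 28 mm thick (x), 100 mm long (y), 64 mm high, 200 g; origin centre of its underside. Starts standing on the bench to the left or the right of the fixture. Grip it from above across its 28 mm, near the top.
- chip1: loose brass chip, a sawn-off stub 16 x 12 mm, 9 mm thick, 14 g; origin centre of its underside
- chip2: loose brass chip, a sawn-off stub 16 x 12 mm, 9 mm thick, 14 g; origin centre of its underside
- chip3: loose brass chip, a sawn-off stub 16 x 12 mm, 9 mm thick, 14 g; origin centre of its underside
- copper_lap: bystander: round copper lap, disc 76 mm across and 16 mm thick with a 24 mm stub on top, 34 mm high in all; origin centre of its underside
- parallel_bar: bystander: steel parallel bar, 12 x 150 x 25 mm (x, y, z); origin centre of its underside
- stone: bystander: grey silicon carbide stone, flat stick 25 x 100 x 13 mm; origin centre of its underside
- spare_insert: bystander: spare steel core insert standing upright, 36 mm across, 60 mm high; origin centre of its underside
- paste_jar: bystander: white jar with metal cap, 56 mm across, 65 mm high; origin centre of its underside
- driver: bystander: screwdriver lying on the bench, along its x
- brush: bystander: hand brush lying on the bench, along its x
There are look-alikes about, which are no part of the job. What is shaped like the scraper but blue or green is not meant.

How it is judged:
On the way, in this order (a step that is already met when the one before it is completed fails the run):
1. all three chips are wiped into the gutter with the scraper still in the gripper (z of chip1 in the frame of fixture between -0.002 and 0.0235 m and x of chip1 in the frame of fixture between -0.12 and -0.062 m and y of chip1 in the frame of fixture between -0.118 and 0.118 m and z of chip2 in the frame of fixture between -0.002 and 0.0235 m and x of chip2 in the frame of fixture between -0.12 and -0.062 m and y of chip2 in the frame of fixture between -0.118 and 0.118 m and z of chip3 in the frame of fixture between -0.002 and 0.0235 m and x of chip3 in the frame of fixture between -0.12 and -0.062 m and y of chip3 in the frame of fixture between -0.118 and 0.118 m and contact force between the fingers and scraper above 0.5 N), for 0.1 s.
2. the scraper stands on the bench, let go (height (world z) of scraper below 0.006 m and angle between scraper's own z axis and vertical below 0.15 rad and linear speed of scraper below 0.03 m/s and contact force between scraper and the fingers below 0.2 N), for 0.2 s.
3. the thumbscrew, in the fingers, is turned clockwise to its seat (value of joint thumbscrew above -0.09 rad and contact force between the fingers and thumbscrew above 0.5 N), for 0.05 s.
At the end, for the whole second after the job is handed in: The thumbscrew stands still a quarter turn (within 15 degrees) back from its seat with the fingers still gripping it (over 1 N); the three chips lie in the gutter, below the plate's top; the scraper stands upright and free on the bench top (all of step 2 and z of chip1 in the frame of fixture between -0.002 and 0.0235 m and x of chip1 in the frame of fixture between -0.12 and -0.062 m and y of chip1 in the frame of fixture between -0.118 and 0.118 m and z of chip2 in the frame of fixture between -0.002 and 0.0235 m and x of chip2 in the frame of fixture between -0.12 and -0.062 m and y of chip2 in the frame of fixture between -0.118 and 0.118 m and z of chip3 in the frame of fixture between -0.002 and 0.0235 m and x of chip3 in the frame of fixture between -0.12 and -0.062 m and y of chip3 in the frame of fixture between -0.118 and 0.118 m and value of joint thumbscrew between -1.831 and -1.311 rad and velocity of joint thumbscrew between -0.1 and 0.1 rad/s and contact force between the fingers and thumbscrew above 1 N); the arm keeps its last pose, push and grip.
It fails at once if the fingers touch a chip (contact force between the fingers and chip1 above 1 N or contact force between the fingers and chip2 above 1 N or contact force between the fingers and chip3 above 1 N).
It fails at once if another thing on the bench is pushed away from its place (over 30 mm) (distance of any of copper_lap, parallel_bar, stone, spare_insert, paste_jar, driver, brush from where it was at the start of the episode above 0.03 m).
It also fails if it takes over 72 s, if anything falls off the work surface, if the arm or the gripper's body presses on something with over 40 N, if the wrist force passes 120 N, or if a joint passes its speed limit or range.

## Robot

A 6-joint arm with a two-finger parallel gripper is mounted at the origin on the work surface. World frame = base frame: x ahead of the robot, y to its left, z up, the work surface at z = 0. Lengths are in m, angles in rad, forces in N, time in s.
With the tool pointing down it reaches from about 0.325 to 0.775 m from the base axis. Payload 5.5 kg.
Tool frame: the origin (TCP) lies on the centre line of the jaws, within the pads' length; the fingertips stand 22 mm ahead of it and the grasp point (between the pads) lies 3 mm ahead of it; z points along the fingers, y is the line along which they close (so a half turn about z gives the same grasp; the last joint's range is limited). The gripper opens to 85 mm and grips with 20 to 120 N. Pads are 22 mm wide; open, the fingers measure 114 mm over their backs; the gripper's body (76 mm by 85 mm) begins 54 mm behind the grasp point. The pads swing forward as they close: fully open they stand 13 mm farther back than shut.
Start: joints at [-1.169, 0.091, 1.231, -0, 1.82, -0.057], TCP at [0.266, -0.538, 0.253] pointing down, gripper open.
Joint ranges: [-2.87, 2.87], [-0.86, 2.18], [0.17, 2.46], [-1.51, 4.65], [0.06, 2.69], [-2.65, 2.65]. Speed limits (rad/s): [2.57, 2.57, 3.01, 3.14, 3.14, 3.14].

## Interface

Orientations are given as a unit quaternion [w, x, y, z].
In Python, from station import r gives the robot as it stands.
- The arm moves only by the tool carry_out, never from a script. Its argument "plan" is a list of rows, each a list of 7 numbers: the shift along the tool's x, y, z in m, then the turn, a rotation vector about the tool's x, y, z in rad, then the opening, from 0 (shut) to 1 (fully open). A call has exactly 8 rows; each row shifts and turns the commanded pose from where the row before left it, along the tool's axes as they then stand; what a row does not reach is not made up. A row lasts 1/10 s, in which the tool goes at most 50 mm and 8.59 degrees, less where a joint would pass 70% of its speed; a pose out of reach is approached as far as the arm can. A call with a gripper value outside its range is refused whole. The fingers move at their own pace and stop on an object; the grip force is fixed at half the most. Time passes only in rows, so rows that do not move let the fingers close, or fill a call up. It gives the time, the measured TCP pose, the force, the opening and the grip force at its end, in the units of the state.
- r.observe(): the state, without advancing time (a new reading comes with each control period).
- r.get_image(name): name is "scene" or "top" or "wrist"; returns a dict with "pixels" (384x512x3 uint8, red, green, blue), "depth" (384x512 float32, m along the optical axis (not along the pixel's ray), 0 where there is no reading), "camera_matrix" (3x3 intrinsics, pixels), "extrinsics" (4x4, takes a point from camera to world coordinates). Camera axes: x right, y up, looking along -z (the intrinsics and any distortion apply to the point x, -y, -z); pixel columns grow to the right and rows downward; lengths in m; the calibration is good to about 2 mm. A picture is of the moment at which its call begins.
- r.finish_job(): hands the job in; it is judged then, once.
The state is a dict: "time_s": time; "q": joint angles; "qvel": joint speeds; "joint_efforts": joint torques, N m; "tcp_pos": TCP position; "ee_rot": TCP orientation; "ft_force": force on the tool from outside, world axes, zero at the start; "moment": the same for the moment, N m; "grip_width": opening from 0.0 (shut) to 1.0 (fully open); "grasp_force": force on a finger pad.
Only numpy, scipy, OpenCV 4.12 (cv2) and the standard library are available. Lean on these libraries where they do the work, as an engineer would, in place of code of your own. Each camera call takes 0.05 s, during which the arm holds its last target. There are 200 camera calls.

## Working session

There is one attempt and no reset: what is moved stays moved. The work goes in short steps, Python scripts to look and compute and a tool call to move; the robot and the scene stay as the last step left them, time stands still between calls to the robot, and variables do not carry over. Pictures are saved under pics/ and viewed, at most 10 in all, crops included, and the job is handed in when it is done.

Besides the shell and the picture viewer there is one more tool, called after ">>>" as name(argument=value, ...), one argument or row to a line, values as JSON. carry_out: Moves the arm, as the interface text tells. Its arguments: {"type":"object","properties":{"plan":{"type":"array"}},"required":["plan"]}

```bash
mkdir -p pics; cat > h.py <<'E'
import numpy as np, cv2
from station import r
def shot(cam,name=None,scale=1.0):
    im=r.get_image(cam)
    if name: cv2.imwrite('pics/'+name,cv2.cvtColor(cv2.resize(im['pixels'],None,fx=scale,fy=scale),cv2.COLOR_RGB2BGR))
    return im
def ray(im,u,v,z):
    K=im['camera_matrix'];E=im['extrinsics']
    d=np.linalg.solve(K,np.array([u,v,1.0])); d=E[:3,:3]@np.array([d[0],-d[1],-d[2]])
    o=E[:3,3]; return o+d*(z-o[2])/d[2]
def world(im):
    K=im['camera_matrix'];E=im['extrinsics'];D=im['depth'];h,w=D.shape
    u,v=np.meshgrid(np.arange(w),np.arange(h))
    x=(u-K[0,2])/K[0,0]*D;y=(v-K[1,2])/K[1,1]*D
    return np.stack([x,-y,-D],-1)@E[:3,:3].T+E[:3,3]
E
python3 - <<'E'
from h import *
import pickle
a=shot('top','top1.png',1.5);b=shot('scene','scene1.png',1.5)
pickle.dump((a,b),open('im1.pkl','wb'))
s=r.observe();print({k:np.round(v,3) for k,v in s.items()})
print(a['extrinsics'].round(3),a['camera_matrix'])
E
```

```text
{'time_s': np.float64(0.1), 'q': array([-1.169,  0.092,  1.232, -0.   ,  1.82 , -0.057]), 'qvel': array([ 0.002, -0.003, -0.002,  0.   ,  0.001, -0.001]), 'joint_efforts': array([ 2.0000e-03, -4.6021e+01, -4.1922e+01, -0.0000e+00,  1.1000e-02,
        0.0000e+00]), 'tcp_pos': array([ 0.266, -0.538,  0.252]), 'ee_rot': array([-0.001,  0.974,  0.227, -0.   ]), 'ft_force': array([ 0.784,  0.14 , -1.759]), 'moment': array([0.053, 0.019, 0.008]), 'grasp_force': np.float64(0.0), 'grip_width': np.float64(0.999)}
[[ 0.029  0.985 -0.168  0.323]
 [-0.999  0.033  0.021  0.018]
 [ 0.026  0.167  0.986  1.389]
 [ 0.     0.     0.     1.   ]] [[395.21548243   0.         259.74310002]
 [  0.         395.21548243 191.66253303]
 [  0.           0.           1.        ]]
```

View pics/top1.png

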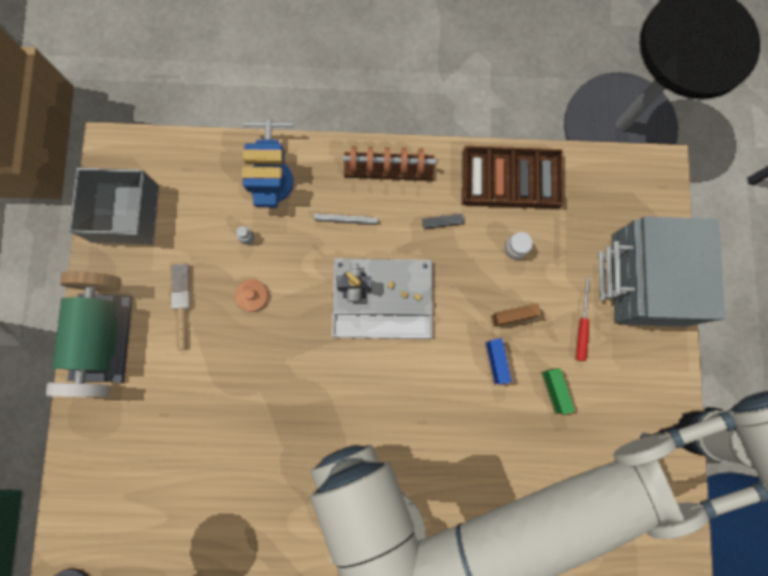

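View pics/scene1.png

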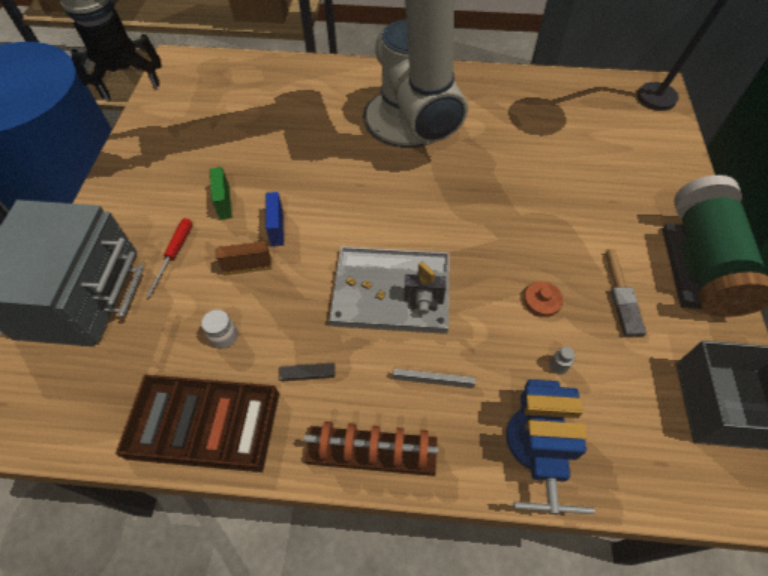

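The top view shows, at 1.5x scale, the fixture at about (383,298) with three brass chips at (392,285), (404,295) and (418,297). Its clamp and wing are at (354,285). There are three scraper-shaped blocks: brown (517,316), blue (499,361) and green (559,391). The brown wooden one fits the description; the blue and green ones are excluded.

```bash
python3 - <<'E'
from h import *
import pickle
a,b=pickle.load(open('im1.pkl','rb'))
crop=np.vstack([cv2.resize(a['pixels'][160:240,200:380],None,fx=4,fy=4,interpolation=cv2.INTER_CUBIC)])
cv2.imwrite('pics/crop1.png',crop[:,:,::-1])
W=world(a);P=a['pixels'].astype(int)
# scraper: top face depth
w=W[195:235,322:368];
m=(w[...,2]>0.05)&(w[...,2]<0.08); pts=w[m].astype(np.float32)
hsv=cv2.cvtColor(a['pixels'],cv2.COLOR_RGB2HSV)[195:235,322:368]
mm=m&(hsv[...,0]<25); 
print(m.sum(),mm.sum(),np.median(pts[:,2]) if len(pts) else 0)
ok=w[mm][:,:2].astype(np.float32); print('scr',cv2.minAreaRect(ok))
# plate top: z 0.015..0.035
w=W[165:232,215:295]; m=(w[...,2]>0.02)&(w[...,2]<0.03)
print('plate',cv2.minAreaRect(w[m][:,:2].astype(np.float32)), np.median(w[m][:,2]))
m2=(w[...,2]>0.08)&(w[...,2]<0.092);print('bridge',cv2.minAreaRect(w[m2][:,:2].astype(np.float32)))
m3=(w[...,2]>0.105);print('wing',m3.sum(),w[m3].round(3).tolist())
H=cv2.cvtColor(a['pixels'],cv2.COLOR_RGB2HSV)
br=((H[...,0]>12)&(H[...,0]<30)&(H[...,1]>110)).astype(np.uint8); br[:165]=0;br[232:]=0;br[:,:220]=0;br[:,290:]=0
n,l,s,c=cv2.connectedComponentsWithStats(br)
for i in range(1,n):
  if s[i,4]>3: print(s[i],c[i].round(1),ray(a,*c[i],0.034).round(4))
E
```

```text
328 246 0.06299727
scr ((0.5009228587150574, -0.30010512471199036), (0.028174616396427155, 0.10026287287473679), 14.189290046691895)
plate ((0.5329881310462952, 0.007896862924098969), (0.1835891306400299, 0.22977952659130096), 0.9873841404914856) 0.02466689330925942
bridge ((0.5568199157714844, 0.07394485175609589), (0.02457522600889206, 0.07381279766559601), 1.963204264640808)
wing 71 [[0.323, 0.018, 1.389], [0.323, 0.018, 1.389], [0.323, 0.018, 1.389], [0.323, 0.018, 1.389], [0.57, 0.086, 0.131], [0.569, 0.082, 0.132], [0.57, 0.079, 0.13], [0.323, 0.018, 1.389], [0.566, 0.086, 0.13], [0.566, 0.082, 0.13], [0.566, 0.079, 0.132], [0.568, 0.076, 0.125], [0.563, 0.086, 0.129], [0.564, 0.082, 0.127], [0.564, 0.079, 0.128], [0.563, 0.076, 0.134], [0.564, 0.073, 0.127], [0.323, 0.018, 1.389], [0.563, 0.086, 0.111], [0.56, 0.082, 0.131], [0.559, 0.079, 0.133], [0.56, 0.076, 0.128], [0.561, 0.073, 0.128], [0.56, 0.069, 0.132], [0.561, 0.083, 0.105], [0.557, 0.079, 0.129], [0.556, 0.075, 0.134], [0.557, 0.072, 0.131], [0.557, 0.069, 0.128], [0.558, 0.066, 0.126], [0.555, 0.079, 0.123], [0.55
[... 455 characters left out ...]
45, 0.063, 0.108], [0.323, 0.018, 1.389], [0.323, 0.018, 1.389], [0.323, 0.018, 1.389], [0.323, 0.018, 1.389], [0.323, 0.018, 1.389], [0.323, 0.018, 1.389], [0.323, 0.018, 1.389], [0.323, 0.018, 1.389], [0.323, 0.018, 1.389], [0.323, 0.018, 1.389], [0.323, 0.018, 1.389], [0.323, 0.018, 1.389], [0.323, 0.018, 1.389], [0.323, 0.018, 1.389], [0.323, 0.018, 1.389], [0.323, 0.018, 1.389], [0.323, 0.018, 1.389], [0.323, 0.018, 1.389], [0.323, 0.018, 1.389]]
[231 182   9   9  41] [235.3 186.4] [0.5699 0.075  0.034 ]
[260 189   2   2   4] [260.5 189.5] [ 0.5618 -0.0128  0.034 ]
[268 195   3   3   6] [269.  195.8] [ 0.5404 -0.043   0.034 ]
[277 197   3   3   5] [278.2 197.8] [ 0.5346 -0.0751  0.034 ]
```

View pics/crop1.png

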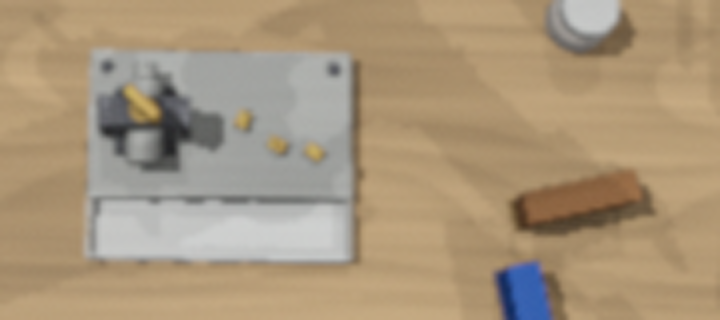

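The crop confirms the brown wooden block at crop (580,200), with yaw of about 14°. Next I plan the approach.

```bash
cat >> h.py <<'E'
from scipy.spatial.transform import Rotation as Ro
def go(x,y,z,yaw,n,frm=None):
    """row for n equal steps: tool down, tool y-axis at world angle yaw (deg, mod 180 nearest)"""
    s=r.observe(); p0=s['tcp_pos']; q=s['ee_rot']; R0=Ro.from_quat([q[1],q[2],q[3],q[0]])
    if frm: p0=np.array(frm[:3]); R0=Rd(frm[3])
    cy=R0.as_matrix()[:,1]; c=np.degrees(np.arctan2(cy[1],cy[0]))
    yaw=c+(yaw-c+90)%180-90
    d=R0.inv()*Rd(yaw); rv=d.as_rotvec()/n; M=sum((Ro.from_rotvec(rv*i).as_matrix() for i in range(n)))
    sh=np.linalg.solve(M,R0.inv().apply(np.array([x,y,z])-p0))
    print('yaw now %.1f -> %.1f'%(c,yaw),'row',np.r_[sh,rv].round(4).tolist(),'n',n,'|sh|',np.linalg.norm(sh).round(3))
def Rd(a):
    t=np.radians(a); y=np.array([np.cos(t),np.sin(t),0]); z=np.array([0,0,-1.]); return Ro.from_matrix(np.stack([np.cross(y,z),y,z],1))
E
python3 - <<'E'
from h import *
go(.501,-.300,.17,14.2,16)
E
```

```text
yaw now -63.7 -> 14.2 row [0.0216, 0.0068, 0.0051, -0.0001, -0.0001, -0.085] n 16 |sh| 0.023
```

>>> carry_out(
  plan=[
    [0.0216,0.0068,0.005,0,0,-0.085,1],
    [0.0216,0.0068,0.005,0,0,-0.085,1],
    [0.0216,0.0068,0.005,0,0,-0.085,1],
    [0.0216,0.0068,0.005,0,0,-0.085,1],
    [0.0216,0.0068,0.005,0,0,-0.085,1],
    [0.0216,0.0068,0.005,0,0,-0.085,1],
    [0.0216,0.0068,0.005,0,0,-0.085,1],
    [0.0216,0.0068,0.005,0,0,-0.085,1],
  ],
)

```text
time_s: 0.9
tcp_pos: [0.4263, -0.4598, 0.2122]
ee_rot: [-0.001, 0.841, 0.541, -0.0]
ft_force: [-0.1, 0.7, -0.6]
grip_width: 1.0
grasp_force: 0.0
```

>>> carry_out(
  plan=[
    [0.0216,0.0068,0.005,0,0,-0.085,1],
    [0.0216,0.0068,0.005,0,0,-0.085,1],
    [0.0216,0.0068,0.005,0,0,-0.085,1],
    [0.0216,0.0068,0.005,0,0,-0.085,1],
    [0.0216,0.0068,0.005,0,0,-0.085,1],
    [0.0216,0.0068,0.005,0,0,-0.085,1],
    [0.0216,0.0068,0.005,0,0,-0.085,1],
    [0.0216,0.0068,0.005,0,0,-0.085,1],
  ],
)

```text
time_s: 1.7
tcp_pos: [0.5014, -0.2985, 0.1723]
ee_rot: [-0.001, 0.613, 0.79, -0.0]
ft_force: [1.0, 0.3, -0.3]
grip_width: 1.003
grasp_force: 0.0
```

```bash
python3 - <<'E'
from h import *
a=shot('wrist','w1.png',1.2)
s=r.observe();print(s['tcp_pos'],s['time_s'])
W=world(a);H=cv2.cvtColor(a['pixels'],cv2.COLOR_RGB2HSV)
m=(abs(W[...,2]-.064)<.006)&(a['depth']>0)&(H[...,0]<25)&(np.hypot(W[...,0]-.5,W[...,1]+.3)<.07)
print(m.sum(),cv2.minAreaRect(W[m][:,:2].astype(np.float32)),W[m][:,2].mean())
go(.501,-.300,.053,14.2,8)
E
```

```text
[ 0.50183896 -0.29525635  0.1714862 ] 1.75
3513 ((0.4829903244972229, -0.30598655343055725), (0.06637095659971237, 0.10142825543880463), 14.167712211608887) 0.06360470972066223
yaw now 14.8 -> 14.2 row [-0.0006, -0.0002, 0.0148, -0.0001, -0.0005, 0.0013] n 8 |sh| 0.015
```

View pics/w1.png

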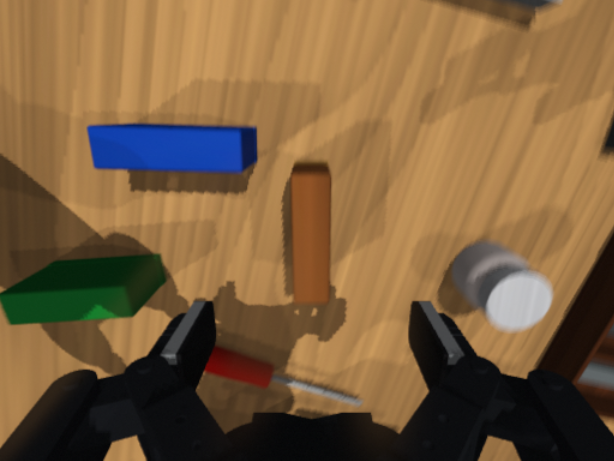

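The wrist view shows the scraper at (311,235) between the jaws, with blue at (173,148) and the jar at (502,288), both clear.

```bash
python3 - <<'E'
from h import *
a=shot('wrist')
W=world(a);H=cv2.cvtColor(a['pixels'],cv2.COLOR_RGB2HSV)
m=((abs(W[...,2]-.064)<.004)&(a['depth']>0)&(H[...,0]<14)&(H[...,1]>130)).astype(np.uint8)
m=cv2.morphologyEx(m,cv2.MORPH_OPEN,np.ones((7,7)))
n,l,s,c=cv2.connectedComponentsWithStats(m);i=1+s[1:,4].argmax();print(s[i])
print(cv2.minAreaRect(W[l==i][:,:2].astype(np.float32)))
s=r.observe();print(s['tcp_pos'],s['qvel'].round(3))
go(.501,-.300,.053,14.2,8)
E
```

```text
[ 241  151   33  107 3168]
((0.5019525289535522, -0.3017997443675995), (0.027200942859053612, 0.09818196296691895), 13.945426940917969)
[ 0.50146954 -0.29697733  0.17194729] [-0.039  0.016 -0.035 -0.029 -0.005  0.048]
yaw now 14.5 -> 14.2 row [-0.0004, -0.0001, 0.0149, -0.0001, -0.0003, 0.0006] n 8 |sh| 0.015
```

>>> carry_out(
  plan=[
    [-0.0003,0,0.017,0,0,0,1],
    [-0.0003,0,0.017,0,0,0,1],
    [-0.0003,0,0.017,0,0,0,1],
    [-0.0003,0,0.017,0,0,0,1],
    [-0.0003,0,0.017,0,0,0,1],
    [-0.0003,0,0.017,0,0,0,1],
    [-0.0003,0,0.017,0,0,0,1],
    [0,0,0,0,0,0,1],
  ],
)

```text
time_s: 2.6
tcp_pos: [0.4992, -0.3012, 0.0491]
ee_rot: [-0.004, 0.615, 0.788, -0.0]
ft_force: [-0.1, 1.0, -1.2]
grip_width: 0.998
grasp_force: 0.0
```

>>> carry_out(
  plan=[
    [0,0,0,0,0,0,0],
    [0,0,0,0,0,0,0],
    [0,0,0,0,0,0,0],
    [0,0,0,0,0,0,0],
    [0,0,0,0,0,0,0],
    [0,0,0,0,0,0,0],
    [0,0,0,0,0,0,0],
    [0,0,0,0,0,0,0],
  ],
)

```text
time_s: 3.4
tcp_pos: [0.5022, -0.302, 0.0554]
ee_rot: [0.001, 0.614, 0.789, -0.0]
ft_force: [-1.1, -1.9, 5.9]
grip_width: 0.315
grasp_force: 59.9
```

```bash
python3 - <<'E'
from h import *
s=r.observe();print(s['tcp_pos'],s['ee_rot'],s['grip_width'],s['grasp_force'],s['ft_force'])
import pickle
a,b=pickle.load(open('im1.pkl','rb'))
# plate edges check from top depth
W=world(a)[165:232,215:295];
m=(abs(W[...,2]-.025)<.0035); p=W[m][:,:2]
bins=np.arange(-.1,.11,.02)
for lo in bins:
  k=p[(p[:,1]>lo)&(p[:,1]<lo+.02)]
  if len(k): print(round(lo+.01,2),k[:,0].max().round(4), np.sort(k[:,0])[[0,3,6]].round(4))
g=W[(abs(W[...,2]-.004)<.003)&(W[...,0]<.5)];print('gutter',cv2.minAreaRect(g[:,:2].astype(np.float32)))
w=W[(W[...,2]>.122)&(W[...,2]<.14)][:,:2].astype(np.float32);print('wing',cv2.minAreaRect(w))
E
```

```text
[ 0.50217241 -0.30202698  0.05535824] [ 8.47224495e-04  6.14245055e-01  7.89114875e-01 -9.28863022e-05] 0.3151742816130144 59.87804353237152 [-1.07708793 -1.9425297   5.88949275]
-0.09 0.6259 [0.4967 0.4976 0.5007]
-0.07 0.6249 [0.4442 0.4964 0.4967]
-0.05 0.6237 [0.4954 0.4959 0.4994]
-0.03 0.6235 [0.495  0.4954 0.4988]
-0.01 0.6228 [0.4948 0.4979 0.5047]
0.01 0.6221 [0.4939 0.4971 0.5009]
0.03 0.6217 [0.4965 0.497  0.5   ]
0.05 0.6208 [0.4957 0.4965 0.4992]
0.07 0.6223 [0.4949 0.4956 0.4987]
0.09 0.6231 [0.4943 0.495  0.4981]
0.11 0.622 [0.4421 0.4937 0.4941]
gutter ((0.45916947722435, 0.004450589418411255), (0.08085885643959045, 0.27859315276145935), 1.4927235841751099)
wing ((0.5571474432945251, 0.07331594824790955), (0.03502843901515007, 0.011221424676477909), 46.25539016723633)
```

```bash
python3 - <<'E'
from h import *
go(.502,-.302,.175,14.0,4)
go(.600,-.044,.175,1.2,12,frm=(.502,-.302,.175,14.2))
E
```

```text
yaw now 14.2 -> 14.0 row [-0.0, -0.0, -0.0299, 0.0002, 0.0004, 0.0009] n 4 |sh| 0.03
yaw now 14.2 -> 1.2 row [0.0202, 0.0112, 0.0, 0.0, 0.0, 0.0189] n 12 |sh| 0.023
```

>>> carry_out(
  plan=[
    [0,0,-0.02,0,0,0,0],
    [0,0,-0.03,0,0,0,0],
    [0,0,-0.04,0,0,0,0],
    [0,0,-0.03,0,0,0,0],
    [0.0202,0.0112,0,0,0,0.0189,0],
    [0.0202,0.0112,0,0,0,0.0189,0],
    [0.0202,0.0112,0,0,0,0.0189,0],
    [0.0202,0.0112,0,0,0,0.0189,0],
  ],
)

```text
time_s: 4.2
tcp_pos: [0.5278, -0.2119, 0.1731]
ee_rot: [-0.001, 0.644, 0.765, -0.0]
ft_force: [-0.6, 0.2, -1.8]
grip_width: 0.315
grasp_force: 59.4
```

>>> carry_out(
  plan=[
    [0.0202,0.0112,0,0,0,0.0189,0],
    [0.0202,0.0112,0,0,0,0.0189,0],
    [0.0202,0.0112,0,0,0,0.0189,0],
    [0.0202,0.0112,0,0,0,0.0189,0],
    [0.0202,0.0112,0,0,0,0.0189,0],
    [0.0202,0.0112,0,0,0,0.0189,0],
    [0.0202,0.0112,0,0,0,0.0189,0],
    [0.0202,0.0112,0,0,0,0.0189,0],
  ],
)

```text
time_s: 5.0
tcp_pos: [0.5997, -0.0418, 0.173]
ee_rot: [-0.001, 0.7, 0.714, -0.0]
ft_force: [0.8, -0.1, -2.3]
grip_width: 0.321
grasp_force: 59.4
```

```bash
python3 - <<'E'
from h import *
a=shot('wrist','w2.png',1.2)
W=world(a);H=cv2.cvtColor(a['pixels'],cv2.COLOR_RGB2HSV)
br=((H[...,0]>12)&(H[...,0]<30)&(H[...,1]>130)&(W[...,2]>.027)&(W[...,2]<.045)).astype(np.uint8)
n,l,s,c=cv2.connectedComponentsWithStats(br)
for i in range(1,n):
  if s[i,4]>30: print(s[i],c[i].round(0),ray(a,*c[i],.031).round(4),cv2.minAreaRect(W[l==i][:,:2].astype(np.float32)))
s=r.observe();print(s['tcp_pos'],s['grasp_force'],s['qvel'].round(2))
go(.600,-.044,.175,1.2,1)
E
```

```text
[213 149  19  16 185] [222. 157.] [ 0.5648 -0.0113  0.031 ] ((0.5647647976875305, -0.011287638917565346), (0.009681859984993935, 0.015526068396866322), 65.79337310791016)
[193 179  16  17 175] [200. 187.] [ 0.5434 -0.0412  0.031 ] ((0.5436663627624512, -0.04120767489075661), (0.012732869014143944, 0.011757094413042068), 62.05291748046875)
[189 209  17  18 164] [197. 218.] [ 0.5381 -0.0739  0.031 ] ((0.5380702614784241, -0.07399247586727142), (0.012553919106721878, 0.011497234925627708), 56.04528045654297)
[ 0.60080612 -0.03852296  0.17276838] 59.54200029373169 [-0.03 -0.01  0.02 -0.01  0.01 -0.1 ]
yaw now 1.3 -> 1.2 row [-0.0055, -0.0009, -0.0022, -0.001, -0.0033, 0.0014] n 1 |sh| 0.006
```

View pics/w2.png

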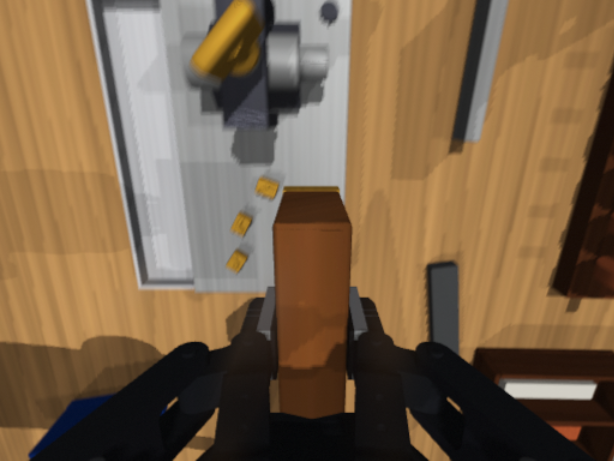

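The three chips sit at (267,188), (242,223) and (237,261), in front of the held scraper. The wing is at (225,38). Now I lower the scraper behind the chips.

>>> carry_out(
  plan=[
    [0.001,0,0.017,0,0,0,0],
    [0.001,0,0.017,0,0,0,0],
    [0,0,0.017,0,0,0,0],
    [0,0,0.016,0,0,0,0],
    [0,0,0.012,0,0,0,0],
    [0,0,0.006,0,0,0,0],
    [0,0,0,0,0,0,0],
    [0,0,0,0,0,0,0],
  ],
)

```text
time_s: 5.85
tcp_pos: [0.6001, -0.0411, 0.09]
ee_rot: [0.0, 0.7, 0.715, 0.0]
ft_force: [0.5, 0.0, -1.1]
grip_width: 0.317
grasp_force: 59.6
```

>>> carry_out(
  plan=[
    [0,0,0.003,0,0,0,0],
    [0,0,0.003,0,0,0,0],
    [0,0,0.002,0,0,0,0],
    [0,0,0,0,0,0,0],
    [0,-0.003,0,0,0,0,0],
    [0,-0.006,0,0,0,0,0],
    [0,-0.006,0,0,0,0,0],
    [0,-0.006,0,0,0,0,0],
  ],
)

```text
time_s: 6.65
tcp_pos: [0.5782, -0.0414, 0.0814]
ee_rot: [0.0, 0.7, 0.715, 0.0]
ft_force: [-0.8, 0.2, -2.7]
grip_width: 0.321
grasp_force: 59.5
```

>>> carry_out(
  plan=[
    [0,-0.006,0,0,0,0,0],
    [0,-0.006,0,0,0,0,0],
    [0,-0.006,0,0,0,0,0],
    [0,-0.006,0,0,0,0,0],
    [0,-0.006,0,0,0,0,0],
    [0,-0.006,0,0,0,0,0],
    [0,-0.006,0,0,0,0,0],
    [0,-0.006,0,0,0,0,0],
  ],
)

```text
time_s: 7.45
tcp_pos: [0.5303, -0.0425, 0.0813]
ee_rot: [0.0, 0.7, 0.715, 0.0]
ft_force: [0.1, -0.2, -1.8]
grip_width: 0.32
grasp_force: 59.5
```

>>> carry_out(
  plan=[
    [0,-0.006,0,0,0,0,0],
    [0,-0.006,0,0,0,0,0],
    [0,-0.006,0,0,0,0,0],
    [0,-0.006,0,0,0,0,0],
    [0,-0.006,0,0,0,0,0],
    [0,-0.006,0,0,0,0,0],
    [0,-0.006,0,0,0,0,0],
    [0,-0.006,0,0,0,0,0],
  ],
)

```text
time_s: 8.25
tcp_pos: [0.4823, -0.0435, 0.0813]
ee_rot: [-0.0, 0.7, 0.715, -0.0]
ft_force: [0.1, 0.2, -1.4]
grip_width: 0.316
grasp_force: 59.6
```

```bash
python3 - <<'E'
from h import *
s=r.observe();print(s['tcp_pos'],s['grasp_force'],s['ft_force'])
for cam in('wrist','top','scene'):
  a=shot(cam,'sw_%s.png'%cam,1.5 if cam=='scene' else 1)
  W=world(a);H=cv2.cvtColor(a['pixels'],cv2.COLOR_RGB2HSV)
  br=((H[...,0]>12)&(H[...,0]<30)&(H[...,1]>110)&(abs(W[...,0]-.53)<.1)&(abs(W[...,1])<.13)&(W[...,2]>.003)&(W[...,2]<.05)).astype(np.uint8)
  n,l,st,c=cv2.connectedComponentsWithStats(br)
  for i in range(1,n):
    if st[i,4]>3: print(cam,st[i],np.median(W[l==i],0).round(3))
E
```

```text
[ 0.48227294 -0.04349127  0.08127942] 59.55145061016083 [ 0.07417004  0.20401358 -1.41533537]
wrist [236 155  47   9 239] [0.483 0.006 0.035]
top [260 216   3   3   4] [ 0.468 -0.018  0.012]
scene [225 164   2   3   5] [ 0.436 -0.12   0.004]
scene [230 173  32   5 100] [ 0.496 -0.048  0.038]
scene [217 200   4   5   8] [ 0.575 -0.12   0.003]
scene [215 204   4   6   8] [ 0.592 -0.124  0.004]
scene [282 222   4   2   4] [0.627 0.08  0.003]
```

>>> carry_out(
  plan=[
    [0,-0.006,0,0,0,0,0],
    [0,-0.006,0,0,0,0,0],
    [0,0,0,0,0,0,0],
    [0,0.003,-0.02,0,0,0,0],
    [0,0.02,-0.035,0,0,0,0],
    [0,0.03,-0.035,0,0,0,0],
    [0,0.04,0,0,0,0,0],
    [0,0.03,0,0,0,0,0],
  ],
)

```text
time_s: 9.2
tcp_pos: [0.5963, -0.0411, 0.1732]
ee_rot: [0.002, 0.7, 0.715, 0.001]
ft_force: [-1.1, 0.5, -2.8]
grip_width: 0.318
grasp_force: 59.9
```

```bash
python3 - <<'E'
from h import *
s=r.observe();print(s['tcp_pos'],s['grasp_force'],s['time_s'])
a=shot('wrist','w3.png',1.2)
W=world(a);H=cv2.cvtColor(a['pixels'],cv2.COLOR_RGB2HSV)
br=((H[...,0]>12)&(H[...,0]<30)&(H[...,1]>130)&(abs(W[...,0]-.53)<.1)&(abs(W[...,1])<.11)&(W[...,2]>.003)&(W[...,2]<.05)).astype(np.uint8)
n,l,st,c=cv2.connectedComponentsWithStats(br)
for i in range(1,n):
    if st[i,4]>20: print(st[i],np.median(W[l==i],0).round(3))
go(.502,-.302,.175,14,12)
E
```

```text
[ 0.59629924 -0.04114895  0.17323726] 59.93316650390625 9.2
[128 151  16  13 185] [ 0.474 -0.017  0.012]
[150 178   8  17 112] [ 0.489 -0.047  0.015]
[153 208   9  17 112] [ 0.49  -0.08   0.015]
yaw now 1.2 -> 14.0 row [-0.0206, -0.0107, -0.0004, 0.0002, 0.0, -0.0186] n 12 |sh| 0.023
```

View pics/w3.png

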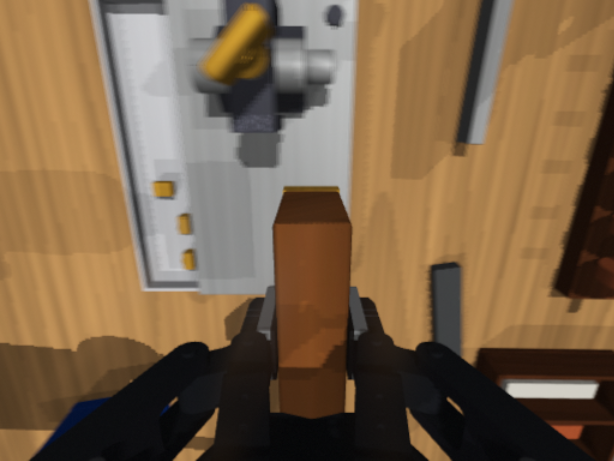

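All three chips are in the gutter: (163,188), (184,224) and (188,260). Next, return the scraper to its old spot.

>>> carry_out(
  plan=[
    [-0.0206,-0.0107,0,0,0,-0.0186,0],
    [-0.0206,-0.0107,0,0,0,-0.0186,0],
    [-0.0206,-0.0107,0,0,0,-0.0186,0],
    [-0.0206,-0.0107,0,0,0,-0.0186,0],
    [-0.0206,-0.0107,0,0,0,-0.0186,0],
    [-0.0206,-0.0107,0,0,0,-0.0186,0],
    [-0.0206,-0.0107,0,0,0,-0.0186,0],
    [-0.0206,-0.0107,0,0,0,-0.0186,0],
  ],
)

```text
time_s: 10.05
tcp_pos: [0.5221, -0.2133, 0.1711]
ee_rot: [-0.0, 0.644, 0.765, -0.0]
ft_force: [-0.2, 0.7, -2.0]
grip_width: 0.322
grasp_force: 60.2
```

>>> carry_out(
  plan=[
    [-0.0206,-0.0107,0,0,0,-0.0186,0],
    [-0.0206,-0.0107,0,0,0,-0.0186,0],
    [-0.0206,-0.0107,0,0,0,-0.0186,0],
    [-0.0206,-0.0107,0,0,0,-0.0186,0],
    [0,0,0.025,0,0,0,0],
    [0,0,0.025,0,0,0,0],
    [0,0,0.025,0,0,0,0],
    [0,0,0.025,0,0,0,0],
  ],
)

```text
time_s: 10.85
tcp_pos: [0.4967, -0.3017, 0.0701]
ee_rot: [-0.0, 0.616, 0.788, 0.0]
ft_force: [0.0, 0.6, -1.7]
grip_width: 0.317
grasp_force: 60.3
```

>>> carry_out(
  plan=[
    [0,0,0,0,0,0,0],
    [0,0,0.003,0,0,0,0],
    [0,0,0.003,0,0,0,0],
    [0,0,0.003,0,0,0,0],
    [0,0,0.003,0,0,0,0],
    [0,0,0,0,0,0,0],
    [0,0,0,0,0,0,0],
    [0,0,0,0,0,0,0],
  ],
)

```text
time_s: 11.65
tcp_pos: [0.4971, -0.3018, 0.0595]
ee_rot: [0.0, 0.616, 0.788, 0.0]
ft_force: [0.6, -0.2, -1.8]
grip_width: 0.316
grasp_force: 60.1
```

Still about 4 mm up.

>>> carry_out(
  plan=[
    [0,0,0.002,0,0,0,0],
    [0,0,0.002,0,0,0,0],
    [0,0,0.001,0,0,0,0],
    [0,0,0,0,0,0,0],
    [0,0,0,0,0,0,0],
    [0,0,0,0,0,0,0],
    [0,0,0,0,0,0,0],
    [0,0,0,0,0,0,0],
  ],
)

```text
time_s: 12.45
tcp_pos: [0.4971, -0.3018, 0.0554]
ee_rot: [0.0, 0.616, 0.788, -0.0]
ft_force: [-3.3, 2.7, 5.7]
grip_width: 0.321
grasp_force: 61.0
```

>>> carry_out(
  plan=[
    [0,0,0,0,0,0,0.6],
    [0,0,0,0,0,0,0.7],
    [0,0,0,0,0,0,0.8],
    [0,0,0,0,0,0,0.9],
    [0,0,0,0,0,0,1],
    [0,0,0,0,0,0,1],
    [0,0,0,0,0,0,1],
    [0,0,0,0,0,0,1],
  ],
)

```text
time_s: 13.25
tcp_pos: [0.497, -0.3017, 0.0543]
ee_rot: [-0.0, 0.616, 0.788, -0.0]
ft_force: [-0.0, -0.0, 0.6]
grip_width: 1.001
grasp_force: 0.0
```

>>> carry_out(
  plan=[
    [0,0,-0.005,0,0,0,1],
    [0,0,-0.015,0,0,0,1],
    [0,0,-0.03,0,0,0,1],
    [0,0,-0.04,0,0,0,1],
    [0,0,-0.04,0,0,0,1],
    [0,0,-0.04,0,0,0,1],
    [0,0,-0.01,0,0,0,1],
    [0,0,0,0,0,0,1],
  ],
)

```text
time_s: 14.05
tcp_pos: [0.4978, -0.3022, 0.2385]
ee_rot: [0.003, 0.616, 0.788, 0.0]
ft_force: [1.0, -0.0, 0.2]
grip_width: 0.999
grasp_force: 0.0
```

```bash
python3 - <<'E'
from h import *
a=shot('wrist')
W=world(a);H=cv2.cvtColor(a['pixels'],cv2.COLOR_RGB2HSV)
m=((abs(W[...,2]-.064)<.004)&(H[...,0]<14)&(H[...,1]>130)).astype(np.uint8)
m=cv2.morphologyEx(m,cv2.MORPH_OPEN,np.ones((7,7)))
n,l,s,c=cv2.connectedComponentsWithStats(m);i=1+s[1:,4].argmax();print(s[i])
print(cv2.minAreaRect(W[l==i][:,:2].astype(np.float32)),W[l==i][:,2].mean())
s=r.observe();print(s['tcp_pos'],s['q'].round(2))
go(.557,.073,.22,136.3,16)
E
```

```text
[ 245  131   27   88 2111]
((0.49745821952819824, -0.3013107478618622), (0.02732020616531372, 0.09727570414543152), 13.468801498413086) 0.06368440917931745
[ 0.49724803 -0.30186595  0.23563917] [-0.6   0.04  1.32  0.    1.78 -0.85]
yaw now 14.0 -> -43.7 row [0.0247, -0.0017, 0.001, 0.0001, 0.0001, 0.0629] n 16 |sh| 0.025
```

The scraper is upright and released. Next I go above the wing.

>>> carry_out(
  plan=[
    [0.0247,-0.0017,0.001,0,0,0.063,1],
    [0.0247,-0.0017,0.001,0,0,0.063,1],
    [0.0247,-0.0017,0.001,0,0,0.063,1],
    [0.0247,-0.0017,0.001,0,0,0.063,1],
    [0.0247,-0.0017,0.001,0,0,0.063,1],
    [0.0247,-0.0017,0.001,0,0,0.063,1],
    [0.0247,-0.0017,0.001,0,0,0.063,1],
    [0.0247,-0.0017,0.001,0,0,0.063,1],
  ],
)

```text
time_s: 14.9
tcp_pos: [0.478, -0.1054, 0.2238]
ee_rot: [-0.002, 0.794, 0.609, -0.001]
ft_force: [0.9, -0.6, 0.4]
grip_width: 0.999
grasp_force: 0.0
```

>>> carry_out(
  plan=[
    [0.0247,-0.0017,0.001,0,0,0.063,1],
    [0.0247,-0.0017,0.001,0,0,0.063,1],
    [0.0247,-0.0017,0.001,0,0,0.063,1],
    [0.0247,-0.0017,0.001,0,0,0.063,1],
    [0.0247,-0.0017,0.001,0,0,0.063,1],
    [0.0247,-0.0017,0.001,0,0,0.063,1],
    [0.0247,-0.0017,0.001,0,0,0.063,1],
    [0.0247,-0.0017,0.001,0,0,0.063,1],
  ],
)

```text
time_s: 15.7
tcp_pos: [0.5568, 0.0741, 0.2156]
ee_rot: [-0.001, 0.92, 0.392, -0.002]
ft_force: [0.4, 0.4, 0.6]
grip_width: 1.003
grasp_force: 0.0
```

>>> carry_out(
  plan=[
    [0,0,0,0,0,0,1],
    [0,0,0,0,0,0,1],
    [0,0,0,0,0,0,1],
    [0,0,0,0,0,0,1],
    [0,0,0,0,0,0,1],
    [0,0,0,0,0,0,1],
    [0,0,0,0,0,0,1],
    [0,0,0,0,0,0,1],
  ],
)

```text
time_s: 16.5
tcp_pos: [0.5572, 0.073, 0.2184]
ee_rot: [0.0, 0.92, 0.393, 0.0]
ft_force: [0.7, -1.1, -0.1]
grip_width: 0.995
grasp_force: 0.0
```

```bash
python3 - <<'E'
from h import *
s=r.observe();print(s['tcp_pos'],s['q'].round(2),s['time_s'])
a=shot('wrist','w4.png',1.2)
W=world(a);H=cv2.cvtColor(a['pixels'],cv2.COLOR_RGB2HSV)
m=((abs(W[...,2]-.131)<.005)&(H[...,0]>10)&(H[...,0]<32)&(H[...,1]>110)).astype(np.uint8)
m=cv2.morphologyEx(m,cv2.MORPH_OPEN,np.ones((5,5)))
n,l,st,c=cv2.connectedComponentsWithStats(m);i=1+st[1:,4].argmax();print(st[i])
R=cv2.minAreaRect(W[l==i][:,:2].astype(np.float32));print(R,W[l==i][:,2].mean())
go(*R[0],.117,-43.7,8)
E
```

```text
[0.55723251 0.0729683  0.21839469] [ 0.07 -0.02  1.4  -0.    1.76  0.83] 16.5
[255 187  13  42 502]
((0.5594413876533508, 0.07297591865062714), (0.034332890063524246, 0.009577945806086063), 46.610565185546875) 0.12999384192277538
yaw now -43.8 -> -43.7 row [0.0002, 0.0002, 0.0127, 0.0, -0.0, -0.0001] n 8 |sh| 0.013
```

View pics/w4.png

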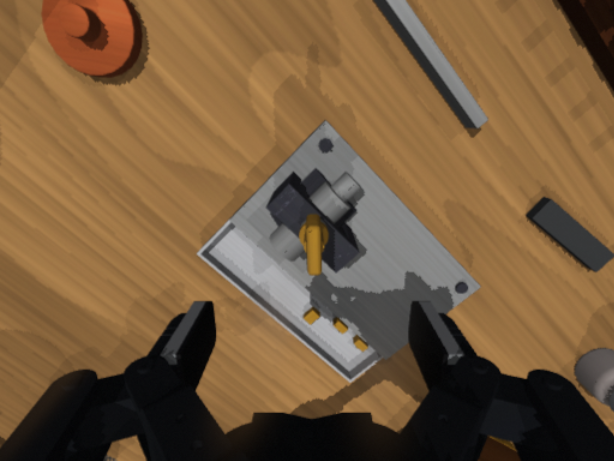

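The wing is at (315,245), centred between the jaws at about 313, and the chips are in the gutter. Descend and pinch.

>>> carry_out(
  plan=[
    [0.0002,0.0002,0.0133,0,0,0,1],
    [0.0002,0.0002,0.0133,0,0,0,1],
    [0.0002,0.0002,0.0133,0,0,0,1],
    [0.0002,0.0002,0.0133,0,0,0,1],
    [0.0002,0.0002,0.0133,0,0,0,1],
    [0.0002,0.0002,0.0133,0,0,0,1],
    [0.0002,0.0002,0.013,0,0,0,1],
    [0,0,0,0,0,0,1],
  ],
)

```text
time_s: 17.35
tcp_pos: [0.5581, 0.0731, 0.1226]
ee_rot: [-0.001, 0.92, 0.393, -0.002]
ft_force: [-0.5, -0.4, -0.4]
grip_width: 1.001
grasp_force: 0.0
```

>>> carry_out(
  plan=[
    [0,0,0,0,0,0,0],
    [0,0,0,0,0,0,0],
    [0,0,0,0,0,0,0],
    [0,0,0,0,0,0,0],
    [0,0,0,0,0,0,0],
    [0,0,0,0,0,0,0],
    [0,0,0,0,0,0,0],
    [0,0,0,0,0,0,0],
  ],
)

```text
time_s: 18.15
tcp_pos: [0.5593, 0.0733, 0.1261]
ee_rot: [-0.0, 0.92, 0.393, 0.0]
ft_force: [-2.0, 0.3, 3.8]
grip_width: 0.103
grasp_force: 59.3
```

```bash
python3 - <<'E'
from h import *
s=r.observe();print({k:np.round(s[k],3) for k in('tcp_pos','q','ft_force','moment','grasp_force','grip_width')})
go(.558,.073,.125,-43.7,1)
E
```

```text
{'tcp_pos': array([0.559, 0.073, 0.126]), 'q': array([0.07 , 0.007, 1.543, 0.   , 1.591, 0.833]), 'ft_force': array([-1.996,  0.314,  3.788]), 'moment': array([0.139, 0.367, 0.003]), 'grasp_force': np.float64(59.326), 'grip_width': np.float64(0.103)}
yaw now -43.7 -> -43.7 row [-0.0011, -0.0007, 0.0011, 0.0002, -0.0006, -0.0008] n 1 |sh| 0.002
```

>>> carry_out(
  plan=[
    [0,0,0,0,0,0.08,0],
    [0,0,0,0,0,0.08,0],
    [0,0,0,0,0,0.08,0],
    [0,0,0,0,0,0.08,0],
    [0,0,0,0,0,0.08,0],
    [0,0,0,0,0,0.08,0],
    [0,0,0,0,0,0.08,0],
    [0,0,0,0,0,0.08,0],
  ],
)

```text
time_s: 18.95
tcp_pos: [0.5599, 0.0721, 0.1261]
ee_rot: [0.001, 0.997, 0.081, 0.001]
ft_force: [1.2, -3.7, 3.0]
grip_width: 0.1
grasp_force: 59.3
```

```bash
cat > st.py <<'E'
from h import *
s=r.observe();print({k:np.round(s[k],3) for k in('time_s','tcp_pos','q','ft_force','moment','grasp_force','grip_width')})
go(*s['tcp_pos'],0,1)
E
python3 st.py
```

```text
{'time_s': np.float64(18.95), 'tcp_pos': array([0.56 , 0.072, 0.126]), 'q': array([ 0.069,  0.007,  1.543, -0.002,  1.59 ,  1.477]), 'ft_force': array([ 1.187, -3.708,  2.966]), 'moment': array([-0.569, -0.083,  0.056]), 'grasp_force': np.float64(59.341), 'grip_width': np.float64(0.1)}
yaw now -80.7 -> -0.0 row [0.0, 0.0, 0.0, 0.0029, 0.0002, -1.4076] n 1 |sh| 0.0
```

>>> carry_out(
  plan=[
    [0,0,0,0,0,0.04,0],
    [0,0,0,0,0,0.04,0],
    [0,0,0,0,0,0.04,0],
    [0,0,0,0,0,0.04,0],
    [0,0,0,0,0,0.02,0],
    [0,0,0,0,0,0,0],
    [0,0,0,0,0,0,0],
    [0,0,0,0,0,0,0],
  ],
)

```text
time_s: 19.75
tcp_pos: [0.5599, 0.0718, 0.126]
ee_rot: [0.001, 1.0, -0.006, 0.001]
ft_force: [1.1, -5.8, 3.0]
grip_width: 0.106
grasp_force: 64.2
```

```bash
python3 st.py
```

```text
{'time_s': np.float64(19.75), 'tcp_pos': array([0.56 , 0.072, 0.126]), 'q': array([ 0.069,  0.007,  1.543, -0.003,  1.59 ,  1.652]), 'ft_force': array([ 1.121, -5.837,  3.029]), 'moment': array([-0.927, -0.135,  0.82 ]), 'grasp_force': np.float64(64.244), 'grip_width': np.float64(0.106)}
yaw now -90.7 -> -180.0 row [0.0, 0.0, 0.0, 0.0006, -0.0035, 1.5587] n 1 |sh| 0.0
```

The moment is 0.82 N m against 0.06 while turning, so the screw is on its seat at a yaw of about -89°. Now back off a quarter turn.

>>> carry_out(
  plan=[
    [0,0,0,0,0,-0.1,0],
    [0,0,0,0,0,-0.1,0],
    [0,0,0,0,0,-0.1,0],
    [0,0,0,0,0,-0.1,0],
    [0,0,0,0,0,-0.1,0],
    [0,0,0,0,0,-0.1,0],
    [0,0,0,0,0,-0.1,0],
    [0,0,0,0,0,-0.1,0],
  ],
)

```text
time_s: 20.55
tcp_pos: [0.5593, 0.0733, 0.126]
ee_rot: [-0.0, 0.923, 0.385, 0.0]
ft_force: [-2.6, -0.4, 4.5]
grip_width: 0.106
grasp_force: 59.4
```

>>> carry_out(
  plan=[
    [0,0,0,0,0,-0.1,0],
    [0,0,0,0,0,-0.1,0],
    [0,0,0,0,0,-0.1,0],
    [0,0,0,0,0,-0.1,0],
    [0,0,0,0,0,-0.1,0],
    [0,0,0,0,0,-0.1,0],
    [0,0,0,0,0,-0.1,0],
    [0,0,0,0,0,-0.1,0],
  ],
)

```text
time_s: 21.35
tcp_pos: [0.5578, 0.0739, 0.126]
ee_rot: [-0.002, 0.7, 0.715, -0.001]
ft_force: [-9.6, 1.7, 7.4]
grip_width: 0.104
grasp_force: 60.0
```

>>> carry_out(
  plan=[
    [0,0,0,0,0,0,0],
    [0,0,0,0,0,0,0],
    [0,0,0,0,0,0,0],
    [0,0,0,0,0,0,0],
    [0,0,0,0,0,0,0],
    [0,0,0,0,0,0,0],
    [0,0,0,0,0,0,0],
    [0,0,0,0,0,0,0],
  ],
)

```text
time_s: 22.15
tcp_pos: [0.5578, 0.074, 0.126]
ee_rot: [-0.002, 0.701, 0.713, -0.001]
ft_force: [-9.7, 0.5, 7.7]
grip_width: 0.105
grasp_force: 60.0
```

```bash
python3 st.py; python3 - <<'E'
from h import *
a=shot('wrist','w5.png',1.2);b=shot('scene')
cv2.imwrite('pics/s5.png',cv2.resize(b['pixels'][140:240,130:330],None,fx=4,fy=4)[:,:,::-1])
E
```

```text
{'time_s': np.float64(22.15), 'tcp_pos': array([0.558, 0.074, 0.126]), 'q': array([0.07 , 0.006, 1.544, 0.002, 1.595, 0.053]), 'ft_force': array([-9.727,  0.549,  7.74 ]), 'moment': array([0.257, 1.343, 0.073]), 'grasp_force': np.float64(60.017), 'grip_width': np.float64(0.105)}
yaw now 1.0 -> 0.0 row [0.0, 0.0, 0.0, -0.0033, -0.0013, 0.0174] n 1 |sh| 0.0
```

View pics/w5.png

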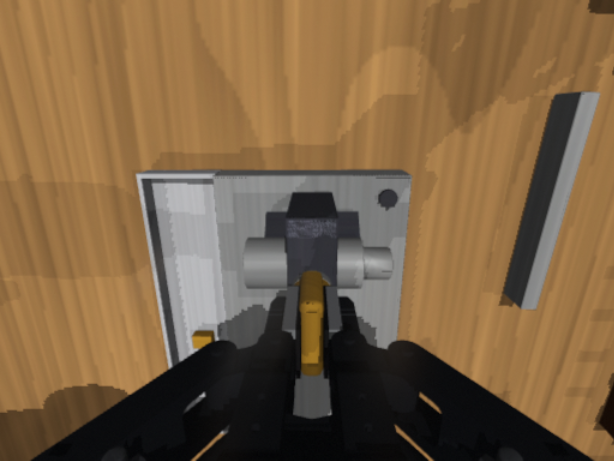

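View pics/s5.png

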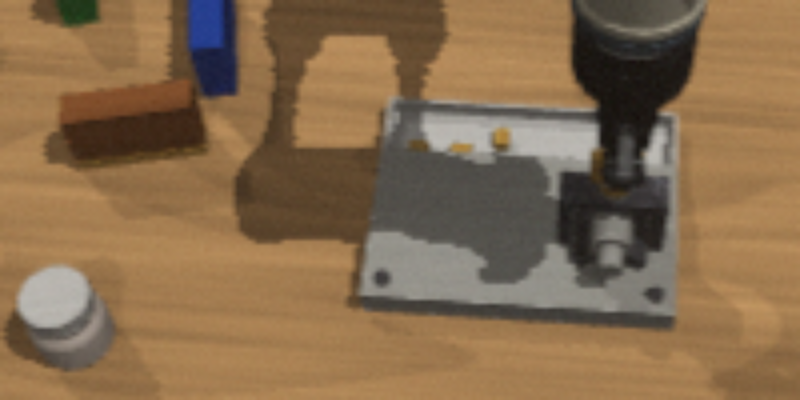

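The wing at (312,325) lies between the pads, square across the bridge. The scene crop shows the three chips in the gutter at (418,147), (460,148) and (500,138), and the scraper upright at (132,120). The screw is at rest and gripped at 60 N, so I hand in.

```bash
python3 -c "
from station import r
print(r.finish_job())"
```

```text
the job is handed in; nothing more can be done
None
```

I handed the job in after about 22 s: the three chips are in the gutter, the scraper stands free near its old spot, and the thumbscrew was seated, then backed off about a quarter turn and is still gripped at about 60 N; no verdict came back.

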